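Clip the tally pad onto the pantry clipboard

ROBOT

A 6-joint arm with a two-finger parallel gripper is mounted at the origin on the work surface. World frame = base frame: x ahead of the robot, y to its left, z up, the work surface at z = 0. Lengths are in mm, angles in rad, forces in N, time in s.
With the tool pointing down it reaches from about 400 to 825 mm from the base axis. Payload 7 kg.
Tool frame: the origin (TCP) lies midway between the tips of the shut fingers; the grasp point (between the pads) lies 19 mm behind it; z points along the fingers, y is the line along which they close (so a half turn about z gives the same grasp; the last joint's range is limited). The gripper opens to 88 mm and grips with 3 to 60 N. Pads are 19 mm wide; open, the fingers measure 130 mm over their backs; the gripper's body (78 mm by 193 mm) begins 47 mm behind the grasp point.
Start: joints at [-0.907, 0.359, 0.012, 0, -1.224, -0.288], TCP at [247.709, -627.882, 226.561] pointing down, gripper open.
Joint ranges: [-3.07, 3.07], [-1.43, 2.12], [-1.02, 1.25], [-3.03, 1.67], [-3.05, -0], [-3.03, 3.03]. Speed limits (rad/s): [2.39, 2.39, 3.01, 3.14, 3.14, 3.14].

INTERFACE

Orientations are given as a unit quaternion [x, y, z, w].
In Python, from plant import move_ptp, line_to, move_joints, move_gripper, pause, solve_ik, camera, get_calibration, Unreachable, close_job, find_in, masks_of, current_t, current_joint_pos, current_qvel, current_tau, current_tcp_pos, current_eef_rot, current_contact_force, current_moment, current_width, current_finger_force gives the robot as it stands. Calls block until the motion is done:
- move_ptp(position, orientation): joint-space move of the TCP to a pose.
- line_to(position, velocity=150, ori=None): straight line of the TCP; ori=None keeps the orientation; velocity is the mean speed in mm/s.
- move_joints(angles): joint-space move.
- move_gripper(opening, force=None): finger opening in mm; force is the grip in N (None keeps the last); returns when the fingers have stopped.
- pause(seconds).
- solve_ik(position, orientation): joint angles nearest the present ones, or None.
- camera(name): name is "side" or "top" or "wrist"; returns the picture (400x640x3 uint8, red, green, blue); there is no depth.
- get_calibration(name): a dict with "fx", "fy", "cx", "cy" (pixels), "view" (4x4, takes a point from world to camera coordinates); the wrist camera has in their place "T_tool_cam" (4x4, takes a point from camera to tool coordinates, whose origin is the TCP and whose axes are the flange's). Camera axes: x right, y up, looking along -z (the intrinsics and any distortion apply to the point x, -y, -z); pixel columns grow to the right and rows downward; lengths in mm; the calibration is good to about 2 mm. A picture is of the moment at which its call begins: read the wrist's pose just before it. get_calibration takes no time and is no camera call.
A pose or a line that the arm cannot do raises Unreachable and nothing moves.
- close_job(): hands the job in; it is judged then, once.
Trained networks look in the newest picture that a camera, given by its name, has taken for a name from the list of things; names that differ only in an ending like _2 or _b are one class to them, and where a whole thing is asked for, a point or a joint stands for the part that bears it (a point fixed in the world has none). Each returns a list of dicts, best first, with "conf" (0 to 1); they miss things now and then, are a little off and sometimes report something else, mostly with a low value. They report only what shows in the picture. A call takes as long as a camera call.
- find_in(camera, target): "point" ([column, row] in pixels, amid what is visible of it).
- masks_of(camera, target): "mask" (400x640 bool, what is visible of it) and "point" ([column, row] in pixels, amid what is visible of it).
Readings, each from a call of its own:
- current_t(): time.
- current_joint_pos(): joint angles.
- current_qvel(): joint speeds.
- current_tau(): joint torques, N m.
- current_tcp_pos(): TCP position.
- current_eef_rot(): TCP orientation.
- current_contact_force(): force on the tool from outside, world axes, zero at the start.
- current_moment(): the same for the moment, N m.
- current_width(): finger opening in mm.
- current_finger_force(): force on a finger pad.
Only numpy, scipy, OpenCV 4.12 (cv2) and the standard library are available. Lean on these libraries where they do the work, as an engineer would, in place of code of your own. Each camera call takes 0.05 s, during which the arm holds its last target. There are 200 camera calls.

TASK

Get the clipboard ready for the pantry stock count: keep the clip open by pressing its thumb lever down with one fingertip and, while it is held down, push the pad of tally slips beneath the jaw with the other fingertip, bound edge first, until it is fully home against the clip's stops, square to the board and centred on the clip. Then let go of the lever so that the clip grips the pad, and move clear. Only slide the pad along the board, never pick it up, and leave the other things where they are.

Things in the scene. Friction and masses are not known exactly. Their poses are not given: they have to be found in the camera images.
- clipboard: black plastic clipboard, 230 mm long (its x) by 160 mm wide (its y), 4 mm thick, fixed on the bench. Origin: centre of the underside, on the bench top. Its +x points to the end with the steel clip, the way the pad goes in. The clip is on the board's middle line (y = 0); its hinge runs along y at x = 80 mm, 7 mm above the board's top face.
- stop (a point): fixed point on the board's top face (4 mm above the bench), middle line, board x = 76 mm, level with the front faces of the clip's two small upright ears (11 mm high, 4 mm wide, 35 mm either side of the middle): the stops where the pad's bound edge comes home. Axes as the clipboard's.
- clip (a joint): angle of the spring clip about its hinge, rad: 0 = shut, lip on the board; 0.75 = lever fully down, lip 13 mm above the board; at 0.44 the lip is 8 mm up. The spring always shuts it; holding the lever fully down takes about 7 to 10 N straight down. Pushing the pad against the shut lip does not open it.
- lip (a point): middle of the lower edge of the jaw's lip, which is 62 mm wide; moves with the clip. Shut, it touches the board 12 mm in front of the stops (board x = 64 mm) and is a wall to the pad.
- lever (a point): where to press: on the upper face of the 40 mm wide steel thumb lever, middle line; moves with it. The lever runs from the hinge barrel (3 mm radius) 29 mm away from the pad. Shut, it slopes up 43 degrees to 24 mm above the board, this point 16 mm behind the hinge; fully down it is level, upper face 3.4 mm above the board (lower than the pad's top), this point 18 mm behind the hinge.
- pad: white glued pad of tally slips with brown cardboard back and grey bound edge: a stiff block 45 mm (its x) by 75 mm (its y), 8 mm thick, about 30 g, loose on the board in front of the clip, bound edge towards it. Origin: centre of the underside. Its +x points to the bound edge, 22.5 mm from the origin.
- pencil: flat red carpenter's pencil 165 mm long, 13 x 7 mm, lying across the board's lower end (-x end), length along its y, not to be disturbed
- tape: roll of grey tape, 94 mm across, 24 mm high, lying flat beside the board on its -y side; origin centre of the underside; not to be disturbed
- tin: food tin with red label, 74 mm across, 108 mm high, standing beside the board on its +y side; origin centre of the underside; not to be disturbed
- jar: glass preserving jar, 84 mm across, 135 mm high, standing at the back; origin centre of the underside; not to be disturbed
- carton: yellow dry-goods carton 60 x 110 mm, 170 mm high, standing at the back; origin centre of the underside; not to be disturbed
- torch: black torch standing on its lens, 48 mm across, 140 mm high; origin centre of the underside; not to be disturbed
- spice: small amber jar with red cap, 48 mm across, 100 mm high, standing at the back; origin centre of the underside; not to be disturbed

How it is judged (in metres and radians):
On the way, in this order (a step that is already met when the one before it is completed fails the run):
1. a fingertip holds the lever down while the other pushes the pad, whose bound edge has passed at least 4 mm beneath the open jaw (value of joint clip above 0.47 rad and contact force between the fingers and clip above 1 N and contact force between the fingers and pad above 0.02 N and x of pad in the frame of stop above -0.0305 m), for 0.1 s.
2. the lever is let go and the clip grips the pad (contact force between the fingers and clip below 0.1 N and contact force between clip and pad above 1 N), for 0.2 s.
At the end, for the whole second after the job is handed in: The pad lies flat on the board with its bound edge foremost and within 3.5 mm of the clip's stops, its middle within 8 mm of the board's middle line, square to the board within 5 degrees, gripped by the released clip (jaw resting on the pad with more than 1 N), and still (x of pad in the frame of stop between -0.026 and -0.02 m and y of pad in the frame of stop between -0.008 and 0.008 m and z of pad in the frame of stop below 0.003 m and angle between the x axis of pad and the x axis of clipboard, either way round below 0.09 rad and x of stop in the frame of pad above 0 m and value of joint clip between 0.33 and 0.55 rad and contact force between clip and pad above 1 N and linear speed of pad below 0.01 m/s); the robot touches nothing.
It fails at once if the pad is lifted or tipped up off the board (z of pad in the frame of stop above 0.01 m or angle between pad's own z axis and vertical above 0.3 rad).
It fails at once if another thing is shifted by more than 20 mm or knocked over (distance of any of pencil, tape, tin, jar, carton, torch, spice from where it was at the start of the episode above 0.02 m or angle between any of tin, jar, carton, torch, spice's own z axis and vertical above 0.5 rad).
It also fails if it takes over 72 s, if anything falls off the work surface, if the arm or the gripper's body presses on something with over 40 N, if the wrist force passes 120 N, or if a joint passes its speed limit or range.

## Working session

There is one attempt and no reset: what is moved stays moved. The work goes in short steps, each a Python script; the robot and the scene stay as the last script left them, time stands still between calls to the robot, and variables do not carry over. Pictures are saved under pics/ and viewed, at most 10 in all, crops included, and the job is handed in when it is done.

```bash
ls; mkdir -p pics; python3 - <<'E'
from plant import *
import cv2,numpy as np
np.set_printoptions(precision=3,suppress=True)
for c in ["top","side"]:
    im=camera(c); cv2.imwrite(f"pics/{c}0.png",im[:,:,::-1])
    for n in ["clipboard","clip","lever","lip","pad","pencil","tape","tin"]:
        r=find_in(c,n); print(c,n,[(np.round(d["point"],1).tolist(),round(d["conf"],2)) for d in r[:2]])
    print(get_calibration(c))
print(get_calibration("wrist"),current_t(),current_eef_rot(),current_width())
E
```

```text
pics
plant.py
top clipboard [([319.6, 224.3], 0.78), ([319.3, 216.0], 0.39)]
top clip [([312.6, 191.1], 0.83), ([317.3, 225.0], 0.33)]
top lever [([311.2, 192.9], 0.84), ([322.0, 256.8], 0.26)]
top lip [([309.2, 190.1], 0.8)]
top pad [([319.8, 220.3], 0.56), ([318.3, 222.4], 0.48)]
top pencil [([326.6, 259.1], 0.52)]
top tape [([388.2, 208.5], 0.61)]
top tin [([238.5, 221.7], 0.81)]
{'fx': 439.4538945352825, 'fy': 439.4538945352825, 'cx': 319.57753661754646, 'cy': 195.68513716117815, 'view': array([[   -0.022,    -1.   ,     0.007,   -51.052],
       [    0.992,    -0.02 ,     0.122,  -611.605],
       [   -0.122,     0.01 ,     0.992, -1088.635],
       [    0.   ,     0.   ,     0.   ,     1.   ]])}
side clipboard [([336.1, 225.9], 0.74), ([329.2, 215.8], 0.54)]
side clip [([306.7, 207.0], 0.58), ([334.9, 225.4], 0.48)]
side lever [([307.0, 205.8], 0.49)]
side lip [([329.8, 214.2], 0.66)]
side pad [([308.6, 204.2], 0.57)]
side pencil [([363.9, 236.9], 0.56), ([330.5, 216.7], 0.2)]
side tape [([363.9, 196.1], 0.89), ([357.7, 129.0], 0.39)]
side tin [([270.5, 245.2], 0.71), ([149.8, 248.0], 0.43)]
{'fx': 502.8571576379421, 'fy': 502.8571576379421, 'cx': 320.66053666388257, 'cy': 194.39818677739976, 'view': array([[  -0.715,   -0.699,    0.016,  378.606],
       [   0.433,   -0.425,    0.794, -334.025],
       [  -0.549,    0.575,    0.607, -935.595],
       [   0.   ,    0.   ,    0.   ,    1.   ]])}
{'fx': 333.19467205803153, 'fy': 333.19467205803153, 'cx': 317.386626130178, 'cy': 202.87696220900028, 'T_tool_cam': array([[  -0.001,    0.965,    0.261,   69.745],
       [   1.   ,    0.001,   -0.001,   -0.364],
       [  -0.001,    0.261,   -0.965, -156.921],
       [   0.   ,    0.   ,    0.   ,    1.   ]])} 0.9 [-0.187  0.982  0.    -0.   ] 87.480253895771
```

```bash
python3 - <<'E'
import cv2
a=cv2.imread("pics/top0.png")[120:290,200:440]
cv2.imwrite("pics/top0c.png",cv2.resize(a,None,fx=3.3,fy=3.3,interpolation=cv2.INTER_CUBIC))
E
```

```text
(no output)
```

View pics/side0.png

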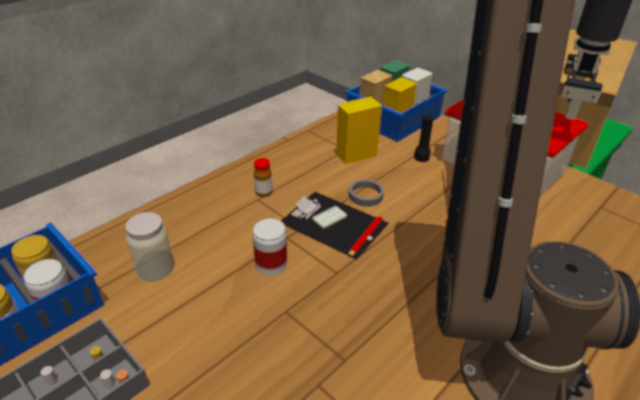

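View pics/top0c.png

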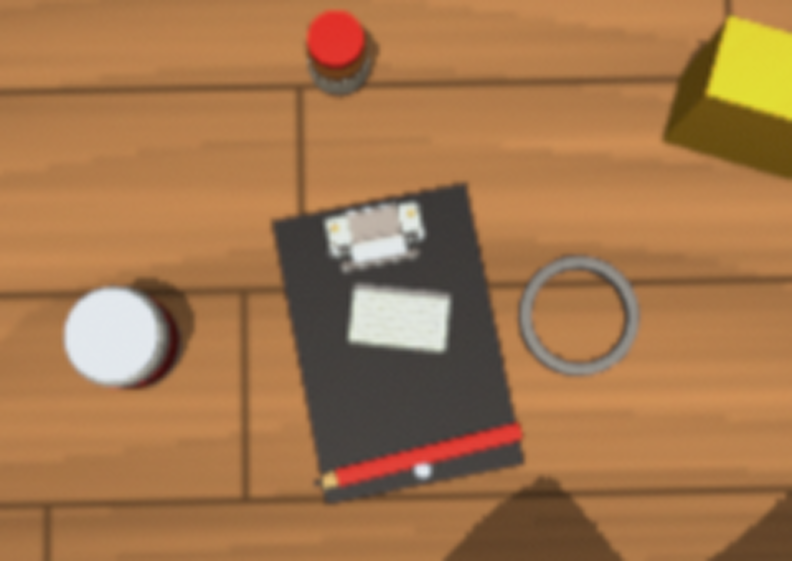

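The side view shows the board with the clip end pointing away from the robot. In the top view, the board corners are at about (282,187), (341,175), (358,260) and (298,272), and the pad is at about (321,217), turned about 15° from the board. Next I'll take a closer look with the wrist camera.

```bash
cat > h.py <<'E'
from plant import *
import numpy as np, cv2
from scipy.spatial.transform import Rotation as R
np.set_printoptions(precision=2,suppress=True)
def cam_world(c,pose=None):
    k=get_calibration(c)
    if c=="wrist":
        T=np.eye(4);T[:3,:3]=R.from_quat(pose[1]).as_matrix();T[:3,3]=pose[0]
        return k,T@k["T_tool_cam"]
    return k,np.linalg.inv(k["view"])
def ray(c,pts,z,pose=None):
    k,M=cam_world(c,pose); p=np.atleast_2d(np.asarray(pts,float))
    d=np.c_[(p[:,0]-k["cx"])/k["fx"],-(p[:,1]-k["cy"])/k["fy"],-np.ones(len(p))]@M[:3,:3].T
    return M[:3,3]+d*((z-M[2,3])/d[:,2])[:,None]
def proj(c,P,pose=None):
    k,M=cam_world(c,pose); q=(np.atleast_2d(P)-M[:3,3])@M[:3,:3]
    return np.c_[k["cx"]+k["fx"]*q[:,0]/-q[:,2],k["cy"]-k["fy"]*q[:,1]/-q[:,2]]
def ori(yaw):  # tool down, tool y axis along world direction yaw (mod pi), tool x at yaw+90
    y=np.array([np.cos(yaw),np.sin(yaw),0]);z=np.array([0,0,-1.]);x=np.cross(y,z)
    return R.from_matrix(np.c_[x,y,z]).as_quat()
def ptp(p,yaw,far=False):
    """choose of the two half turns the one with last joint nearest zero"""
    best=None
    for a in (yaw,yaw+np.pi):
        j=solve_ik(list(p),list(ori(a)))
        if j is not None and (best is None or abs(j[5])<abs(best[0][5])): best=(j,a)
    move_ptp(list(p),list(ori(best[1]))); return best[1]
def shot(name):
    pose=(np.array(current_tcp_pos()),np.array(current_eef_rot())); im=camera("wrist")
    cv2.imwrite(f"pics/{name}.png",im[:,:,::-1]); np.savez(f"pics/{name}.npz",p=pose[0],q=pose[1]); return im,pose
E
python3 - <<'E'
from h import *
c=np.array([[272,220],[467,183],[523,463],[325,503]])/3.3+[200,120]
W=ray("top",c,4);print(W,[np.linalg.norm(W[i]-W[i-1]) for i in range(4)])
o=W.mean(0);x=(W[0]+W[1]-W[2]-W[3]);phi=np.arctan2(x[1],x[0]);print(o,phi)
print("tape",ray("top",[388.2,208.5],12),"tin",ray("top",[236,222],108),"spice",ray("top",[302,132],100))
# look: camera sits 70 along tool x, tilted; look at board centre
# try the tool axes so that the camera is on the robot's side or the far side
E=None
for a in (phi+np.pi/2,phi-np.pi/2):
    q=ori(a);Rm=R.from_quat(q).as_matrix()
    T=get_calibration("wrist")["T_tool_cam"]
    z=260.; d=Rm@T[:3,:3]@np.array([0,0,-1.]); 
    tgt=o+30*np.array([np.cos(phi),np.sin(phi),0]); cz=z-T[2,3]; cam=tgt+d*((cz-4)/d[2])
    p=cam-Rm@T[:3,3]; j=solve_ik(list(p),list(q)); print(a,p,j)
    if j is not None and (E is None or abs(j[5])<abs(E[2][5])): E=(p,q,j)
move_ptp(list(E[0]),list(E[1]))
im,pose=shot("w1")
for n in ["clipboard","clip","lever","lip","pad"]:
    r=masks_of("wrist",n); print(n,[(np.round(d["point"],1).tolist(),round(d["conf"],2),d["mask"].sum()) for d in r[:2]])
print(current_t(),current_contact_force())
E
```

```text
[[ 640.6    33.48    4.  ]
 [ 667.47 -123.7     4.  ]
 [ 443.54 -161.58    4.  ]
 [ 415.93   -5.48    4.  ]] [np.float64(228.02885464129307), np.float64(159.46145954442628), np.float64(227.11050374902266), np.float64(158.52499053570997)]
[541.89 -64.32   4.  ] 0.16963264336664882
tape [[ 576.09 -242.92   12.  ]] tin [[542.74 137.07 108.  ]] spice [[761.67 -23.44 100.  ]]
1.7404289701615454 [530.13 -66.44 260.  ] [ 0.24  0.11 -0.24  0.   -1.22 -1.64]
-1.4011636834282477 [612.78 -52.07 260.  ] [ 0.23  0.24 -0.08  0.   -1.25  1.51]
clipboard [([311.8, 189.7], 0.59, np.int64(14580))]
clip [([312.8, 159.7], 0.69, np.int64(1127)), ([592.8, 124.5], 0.2, np.int64(9651))]
lever [([314.6, 161.0], 0.6, np.int64(1130))]
lip [([316.9, 161.7], 0.81, np.int64(1143))]
pad [([319.7, 214.5], 0.89, np.int64(2126))]
3.625 [-0.04 -0.29  0.47]
```

View pics/w1.png

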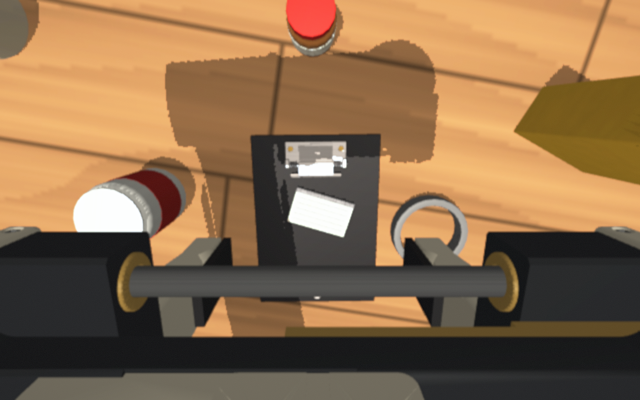

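The wrist view shows the board's clip end with corners at (252,134) and (380,133), the clip at (316,160) and the pad at (321,213), turned about 17°. I'll go lower for better precision.

```bash
python3 - <<'E'
from h import *
phi=.1696;o=np.array([541.89,-64.32,4]);u=np.array([np.cos(phi),np.sin(phi),0])
q=ori(phi+np.pi/2);Rm=R.from_quat(q).as_matrix();T=get_calibration("wrist")["T_tool_cam"]
d=Rm@T[:3,:3]@np.array([0,0,-1.]);tgt=o+35*u;cam=tgt+d*((140-T[2,3]-4)/d[2]);p=cam-Rm@T[:3,3]
print(p); line_to(list(p)); im,pose=shot("w2")
for n in ["clipboard","clip","pad"]:
    r=masks_of("wrist",n)
    for m in r[:1]:
        np.save(f"pics/w2_{n}.npy",m["mask"]); b=cv2.boxPoints(cv2.minAreaRect(np.argwhere(m["mask"])[:,::-1].astype(np.float32)))
        print(n,m["conf"],m["point"],b); print(ray("wrist",b,{"pad":12,"clipboard":4,"clip":11}[n],pose))
cv2.imwrite("pics/w2c.png",cv2.resize(im[60:280,190:450,::-1],None,fx=2.7,fy=2.7,interpolation=cv2.INTER_CUBIC))
E
```

```text
[567.73 -59.7  140.  ]
clipboard 0.91 [314.5, 167.0] [[220.95  89.61]
 [408.98  88.03]
 [410.97 324.86]
 [222.94 326.44]]
[[ 643.14   35.17    4.  ]
 [ 670.82 -119.64    4.  ]
 [ 449.61 -176.01    4.  ]
 [ 415.55   11.79    4.  ]]
clip 0.64 [312.3, 128.1] [[279. 151.]
 [279.  99.]
 [352.  99.]
 [352. 151.]]
[[601.61 -20.48  11.  ]
 [643.74 -14.59  11.  ]
 [653.85 -73.78  11.  ]
 [612.13 -82.07  11.  ]]
pad 0.65 [59.6, 187.5] [[ -0. 139.]
 [131. 139.]
 [131. 230.]
 [  0. 230.]]
[[572.   213.47  12.  ]
 [590.66 104.19  12.  ]
 [508.31 102.22  12.  ]
 [488.21 219.77  12.  ]]
```

View pics/w2c.png

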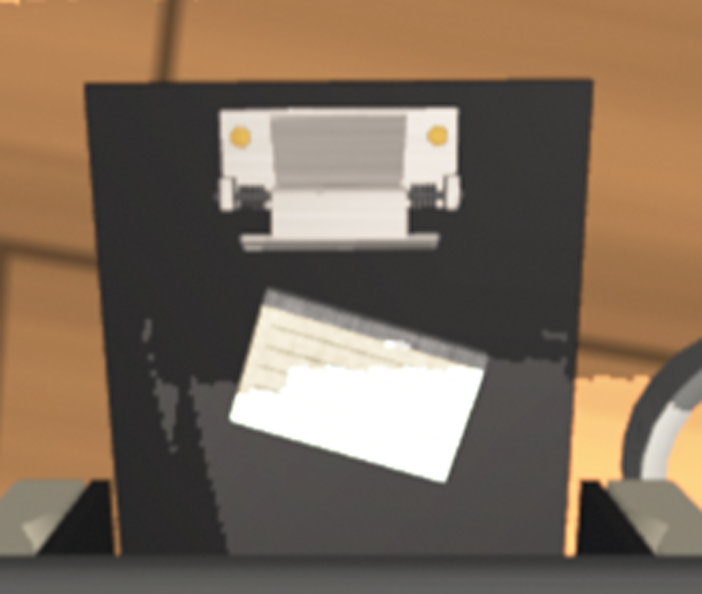

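The crop shows the board's far corners at (85,84) and (593,79). The pad corners are at (268,289), (488,354), (444,483) and (230,421), the clip ears at x≈228 and 453, and the shut lip at row ≈245.

```bash
python3 - <<'E'
from h import *
f=np.load("pics/w2.npz");pose=(f["p"],f["q"])
C=lambda a:np.array(a,float)/2.7+[190,60]-0.3
B=ray("wrist",C([[85,84],[593,79],[566,555],[120,555]]),4,pose)
print(B,np.linalg.norm(B[0]-B[1]),np.linalg.norm(B[2]-B[3]))
left=B[0]-B[3];right=B[1]-B[2];e=B[0]-B[1]
print("angles",np.arctan2(left[1],left[0]),np.arctan2(right[1],right[0]),np.arctan2(e[1],e[0])-np.pi/2)
phi=np.mean([np.arctan2(left[1],left[0]),np.arctan2(right[1],right[0]),np.arctan2(e[1],e[0])-np.pi/2])
u=np.array([np.cos(phi),np.sin(phi),0]);v=np.array([-u[1],u[0],0])
mid=(B[0]+B[1])/2; o=mid-115*u; o[2]=0; print("phi",phi,"o",o, "mid near",(((B[2]+B[3])/2)-o)@v)
P=ray("wrist",C([[268,289],[488,354],[444,483],[230,421]]),12,pose)
print("pad sides",np.linalg.norm(P-np.roll(P,1,0),axis=1))
x=P[0]+P[1]-P[2]-P[3];print("pad yaw",np.arctan2(x[1],x[0]),"in board",(P.mean(0)-o)@u,(P.mean(0)-o)@v, P.mean(0))
for n,p,z in [("lipL",[242,247],4),("lipR",[438,247],4),("earL",[228,195],15),("earR",[453,195],15),("leverL",[272,115],28),("leverR",[408,115],28)]:
    w=ray("wrist",C([p]),z,pose)[0]-o; print(n,w@u,w@v)
np.savez("board.npz",phi=phi,o=o)
E
```

```text
[[ 642.22   34.89    4.  ]
 [ 670.16 -120.1     4.  ]
 [ 511.91 -149.11    4.  ]
 [ 485.09    7.61    4.  ]] 157.4850546159641 158.99846433456443
angles 0.17187802918318884 0.18130281134192724 0.17832167806712684
phi 0.1771675061974143 o [542.99 -62.87   0.  ] mid near 0.08914002833188482
pad sides [46.26 74.37 46.73 75.11]
pad yaw -0.12196288552609778 in board 18.548395686045307 -5.485083796791183 [562.21 -65.    12.  ]
lipL 64.24805344858615 31.93321691286234
lipR 63.73760842857722 -31.725908788731537
earL 81.41351243411565 34.372000662661975
earR 80.85407271531125 -34.930396393443765
leverL 104.51687576160649 19.11024791843669
leverR 104.19831298626798 -19.965124120182598
```

```bash
python3 - <<'E'
from h import *
b=np.load("board.npz");phi=float(b["phi"]);o=b["o"];u=np.array([np.cos(phi),np.sin(phi),0]);v=np.array([-u[1],u[0],0])
W=lambda x,y,z:list(o+x*u+y*v+[0,0,z])
move_gripper(88)
c=W(18.5,-5.5,0)
a=ptp([c[0],c[1],60],-.122+np.pi/2)
line_to([c[0],c[1],20],80); line_to([c[0],c[1],7],30)
print(current_contact_force())
move_gripper(70,4); print("w",current_width(),current_finger_force(),current_contact_force())
s=a-(-.122+np.pi/2)
line_to(W(22,0,7),30,list(ori(phi+np.pi/2+s)))
line_to(W(34,0,7),30); print("w",current_width(),current_contact_force())
move_gripper(86); line_to(W(34,0,60),80)
# step back to look
q=current_eef_rot();line_to(W(22,0,140),150); im,pose=shot("w3")
r=masks_of("wrist","pad")
for m in r[:2]:
    bb=cv2.boxPoints(cv2.minAreaRect(np.argwhere(m["mask"])[:,::-1].astype(np.float32)));w=ray("wrist",bb,12,pose)-o
    print(m["conf"],np.c_[w@u,w@v])
cv2.imwrite("pics/w3c.png",cv2.resize(im[60:280,190:450,::-1],None,fx=2.7,fy=2.7,interpolation=cv2.INTER_CUBIC)); print(current_t())
E
```

```text
[ 0.42 -0.24 -0.03]
w 74.47463903258952 3.999091610312462 [-0.02  0.02  0.06]
w 75.28680348023461 [ 0.85 -0.62  1.84]
0.62 [[ 13.08  38.75]
 [ 58.07  37.16]
 [ 58.   -36.74]
 [ 13.02 -38.23]]
10.1667
```

View pics/w3c.png

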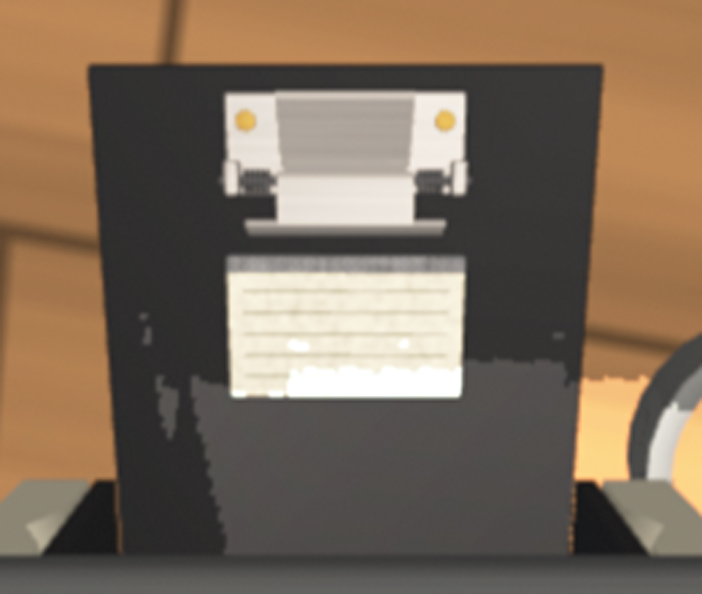

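The pad is now square and centred, with its rear edge at board x≈13 and its front edge at 58, just short of the shut lip. Next I'll press the lever.

```bash
cat >> h.py <<'E'
b=np.load("board.npz");phi=float(b["phi"]);o=b["o"];u=np.array([np.cos(phi),np.sin(phi),0]);v=np.array([-u[1],u[0],0])
W=lambda x,y,z:list(o+x*u+y*v+[0,0,z])
def st(tag=""):
    p=np.array(current_tcp_pos())-o; w=current_width(); F=np.array(current_contact_force())
    print(tag,"B %.1f A %.1f y %.1f z %.1f Fu %.1f Fv %.1f Fz %.1f t %.2f"%(p@u-w/2,p@u+w/2,p@v,p[2],F@u,F@v,F[2],current_t())); return F
E
python3 - <<'E'
from h import *
move_gripper(86,20)
ptp(W(52.5,0,75),phi); line_to(W(52.5,0,34),60); st("above")
for z in (28,24,20,16,12,10,9,8,7.6):
    line_to(W(52.5,0,z),25); F=st()
    if F[2]>30: break
im=camera("top"); cv2.imwrite("pics/t4.png",cv2.resize(im[120:290,200:440,::-1],None,fx=3.3,fy=3.3,interpolation=cv2.INTER_CUBIC))
E
```

```text
above B 9.7 A 95.7 y -0.0 z 34.1 Fu -0.2 Fv -0.8 Fz 0.5 t 12.62
 B 9.4 A 95.5 y 0.0 z 28.0 Fu 0.1 Fv -1.0 Fz -0.5 t 13.01
 B 10.8 A 96.9 y 0.0 z 24.7 Fu 2.6 Fv -0.4 Fz 4.3 t 13.32
 B 12.3 A 98.2 y -0.0 z 21.2 Fu 4.4 Fv -0.6 Fz 5.5 t 13.62
 B 13.1 A 99.5 y -0.0 z 17.6 Fu 6.9 Fv -0.9 Fz 6.4 t 13.93
 B 10.3 A 96.3 y 0.0 z 12.5 Fu 2.8 Fv 0.5 Fz 4.1 t 14.24
 B 9.8 A 96.1 y 0.0 z 10.3 Fu 3.4 Fv 0.7 Fz 5.8 t 14.49
 B 9.8 A 95.9 y -0.0 z 9.3 Fu 3.3 Fv 0.9 Fz 4.7 t 14.74
 B 9.8 A 95.8 y 0.0 z 8.3 Fu 2.6 Fv 0.8 Fz 5.8 t 14.99
 B 9.7 A 95.8 y 0.0 z 8.0 Fu 1.8 Fv 0.7 Fz 6.9 t 15.24
```

```bash
python3 - <<'E'
from h import *
z=7.2; B=9.5; A=95.5
line_to(W(52.5,0,z),25); st("down")
while B<30.5:
    B=min(B+2.5,30.5)
    line_to(W(B-1.25+43 if 0 else (B+A)/2,0,z),20); move_gripper(A-B,20); F=st("B->%.1f"%B)
    if F[2]<1 or F[2]>30 or abs(F@u)>25: print("stop"); break
E
```

```text
down B 9.8 A 95.7 y 0.0 z 7.7 Fu 2.0 Fv 0.4 Fz 6.7 t 15.54
B->12.0 B 12.3 A 95.7 y 0.0 z 7.8 Fu 2.0 Fv 1.2 Fz 7.7 t 16.10
B->14.5 B 14.8 A 95.6 y 0.0 z 7.8 Fu 1.8 Fv 0.4 Fz 7.4 t 16.66
B->17.0 B 17.3 A 95.7 y -0.0 z 7.8 Fu 2.1 Fv 0.8 Fz 7.1 t 17.22
B->19.5 B 19.7 A 95.7 y -0.0 z 7.8 Fu 0.9 Fv 0.8 Fz 7.5 t 17.77
B->22.0 B 22.3 A 95.6 y 0.0 z 7.7 Fu 2.4 Fv 0.8 Fz 7.5 t 18.33
B->24.5 B 24.6 A 95.8 y 0.0 z 7.7 Fu 1.2 Fv 0.1 Fz 7.5 t 18.89
B->27.0 B 27.3 A 95.7 y 0.0 z 7.8 Fu 2.5 Fv -0.3 Fz 8.0 t 19.45
B->29.5 B 29.5 A 96.0 y 0.0 z 7.7 Fu 2.7 Fv 0.6 Fz 7.6 t 20.01
B->30.5 B 30.7 A 95.8 y 0.0 z 7.7 Fu 2.8 Fv 0.4 Fz 6.6 t 20.48
```

```bash
python3 - <<'E'
from h import *
z=7.2;c=63.0
while c<67:
    c+=.5; line_to(W(c,0,z),15); F=st("c %.1f"%c)
    if F@u<-3: break
pause(.2); st()
E
```

```text
c 63.5 B 30.9 A 95.6 y -0.0 z 7.6 Fu 0.7 Fv 1.4 Fz 8.5 t 20.73
c 64.0 B 30.8 A 95.8 y 0.0 z 7.7 Fu -1.0 Fv 0.8 Fz 10.2 t 20.98
c 64.5 B 30.9 A 95.8 y -0.0 z 7.6 Fu -1.3 Fv 1.1 Fz 11.1 t 21.23
c 65.0 B 30.8 A 95.9 y -0.0 z 7.6 Fu -3.8 Fv 1.8 Fz 12.5 t 21.48
 B 30.7 A 96.1 y -0.0 z 7.7 Fu -3.1 Fv 2.1 Fz 12.7 t 21.68
```

The pad has stalled against the stops at B≈30.8, where 31 was expected. I'll back the pusher off slightly, release the lever, move clear and look.

```bash
python3 - <<'E'
from h import *
line_to(W(62,0,7.2),20); st("back")
line_to(W(61,0,12),30); st(); line_to(W(61,0,40),60); st("up"); line_to(W(61,0,90),100)
ptp(W(15,0,140),phi+np.pi/2); im,pose=shot("w5")
for m in masks_of("wrist","pad")[:2]:
    bb=cv2.boxPoints(cv2.minAreaRect(np.argwhere(m["mask"])[:,::-1].astype(np.float32)));w=ray("wrist",bb,12,pose)-o
    print(m["conf"],np.c_[w@u,w@v])
st()
cv2.imwrite("pics/w5c.png",cv2.resize(im[40:260,190:450,::-1],None,fx=2.7,fy=2.7,interpolation=cv2.INTER_CUBIC))
E
```

```text
back B 30.2 A 95.0 y -0.0 z 7.9 Fu 2.9 Fv 0.2 Fz 6.6 t 21.98
 B 28.5 A 93.7 y -0.0 z 12.6 Fu 2.4 Fv -0.2 Fz 5.1 t 22.30
up B 28.3 A 92.9 y 0.0 z 40.0 Fu 0.1 Fv 0.7 Fz 1.0 t 22.92
0.66 [[ 32.54  38.59]
 [ 76.39  36.97]
 [ 76.24 -36.18]
 [ 32.41 -37.6 ]]
 B -17.6 A 47.5 y 0.0 z 139.6 Fu -0.6 Fv 0.7 Fz -0.6 t 25.07
```

View pics/w5c.png

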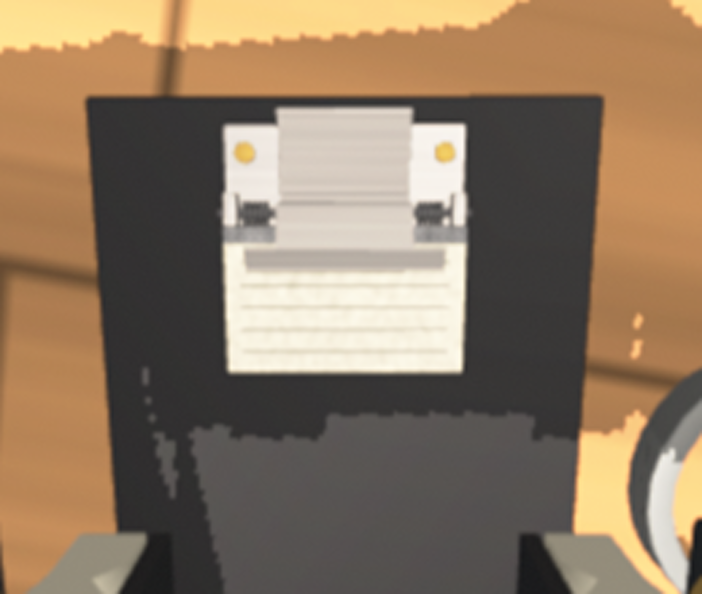

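The picture shows the pad square and centred, with its bound edge at the ears (crop rows ≈225–240). The lip is resting on the pad at row ≈262, and the gripper is clear, so I'm handing the job in.

```bash
python3 -c "
from plant import *
print(close_job(),current_t())"
```

```text
the job is handed in; nothing more can be done
the job is handed in; nothing more can be done
```

The job is handed in at about 25 s of the 72 s allowed: the pad is home against the stops, square and centred in the last wrist-camera picture with the released clip's lip resting on it, and the arm is clear; no verdict was shown.

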